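# Start the glass kiln from its controller keys

### The job

Start the kiln at the grey controller on the bench: press the round key to wake it, then the square key to choose the program, then the long bar key to start. Press them one at a time, each fully down for a moment and let right back up before the next, and do not press the cross-shaped key.

Things in the scene. Friction and masses are not known exactly. Their poses are not given: they have to be found in the camera images.
- round_top (a point): round key: a white disc-shaped cap 30 mm across. Point: centre of the cap's top face, z up, 58 mm above the bench at rest; it sinks with the cap. All four keys: straight down 6 mm to a stop (1.2 N starts it, 4 N holds it fully down), spring back when released; the cap stands 12 mm above a black 54 x 54 mm collar.
- square_top (a point): square key: a white cap 28 x 28 mm. Point: centre of the cap's top face, z up, 58 mm above the bench at rest; it sinks with the cap. The four collars, 6 mm high, form a 2 x 2 block (70 mm centre to centre) on the flat top of the controller; which key is in which collar varies.
- bar_top (a point): long bar key: a white cap 20 mm (its x axis) x 46 mm (its y axis). Point: centre of the cap's top face, z up, 58 mm above the bench at rest; it sinks with the cap. The controller is a low grey case, 170 x 150 x 40 mm, fixed to the bench, with a green display strip along its side away from the robot.
- cross_top (a point): cross key: a white plus-shaped cap, 38 mm across both ways with arms 12 mm wide; not to be pressed. Point: centre of the cap's top face, z up, 58 mm above the bench at rest; it sinks with the cap.

How it is judged:
By the outcome, as a careful person would: the job done as asked, in the order asked, and still so for the second after the job is handed in, with the robot touching nothing.
It also fails if it takes over 35 s, if anything falls off the work surface, if the arm or the gripper's body presses on something with over 40 N, if the wrist force passes 120 N, or if a joint passes its speed limit or range.

### The arm

A 6-joint arm with a two-finger parallel gripper is mounted at the origin on the work surface; the furniture and walls round the work are solid. World frame = base frame: x ahead of the robot, y to its left, z up, the work surface at z = 0. Lengths are in mm, angles in rad, forces in N, time in s.
With the tool pointing down it reaches from about 350 to 775 mm from the base axis. Payload 7.3 kg.
Tool frame: the origin (TCP) lies at the very end of the fingers, on their centre line; the grasp point (between the pads) lies 19 mm behind it; z points along the fingers, y is the line along which they close (so a half turn about z gives the same grasp; the last joint's range is limited). The gripper opens to 92 mm and grips with 3 to 60 N. Pads are 19 mm wide; open, the fingers measure 130 mm over their backs; the gripper's body (75 mm by 190 mm) begins 47 mm behind the grasp point.
Start: joints at [1.013, 0.342, 1.524, -0, 1.275, -0.146], TCP at [210.126, 481.139, 196.041] pointing down, gripper open.
Joint ranges: [-2.53, 2.53], [-0.77, 2.02], [0.04, 2.7], [-1, 4.14], [0.28, 2.66], [-3.11, 3.11]. Speed limits (rad/s): [2.57, 2.57, 3.14, 3.14, 3.14, 3.14].

### API

Orientations are given as [roll, pitch, yaw] about the fixed x, y, z axes, in that order (R = Rz(yaw) Ry(pitch) Rx(roll)).
In Python, from plant import bot gives the robot as it stands.
- The arm moves only by the tool send_rows, never from a script. Its argument "rows" is a list of rows, each an object of numbers: "x", "y", "z": the shift along the tool's x, y, z in units of 0.2 m (1.0 is 0.2 m); "ax", "ay", "az": the turn, a rotation vector about the tool's x, y, z in units of 60 degrees (1.0 is 60 degrees); "jaw": the opening, from -1 (shut) to 1 (fully open), so that 0 is half open. In form: [{"x": .., "y": .., "z": .., "ax": .., "ay": .., "az": .., "jaw": ..}, ...]. A call has exactly 10 rows; each row is the pose to reach, as a shift and turn from the pose commanded when the call began, along the tool's axes at that moment; what a row does not reach only later rows make up. A row lasts 1/8 s, in which the tool goes at most 62.5 mm and 10.7 degrees, less where a joint would pass 70% of its speed; a pose out of reach is approached as far as the arm can. A call with a number of a shift or a turn outside -1 to 1 is refused whole. A call with a gripper value outside its range is refused whole. The fingers move at their own pace and stop on an object; the grip force is fixed at half the most. Time passes only in rows, so rows that repeat a pose let the fingers close, or fill a call up. It gives the time, the measured TCP pose, the force, the opening and the grip force at its end, in the units of the state.
- bot.get_obs(): the state, without advancing time (a new reading comes with each control period).
- bot.capture(name): name is "scene" or "side" or "wrist"; returns (picture, depth): 480x640x3 uint8, red, green, blue; 480x640 float32, mm along the optical axis (not along the pixel's ray), 0 where there is no reading.
- bot.camera_model(name): a dict with "vertical_fov" (degrees; the focal length in pixels is half the picture's height over the tangent of half this angle, whatever the lens; pixels are square), "cx", "cy" (the principal point, pixels), "R" (3x3) and "t" (3): a world point X has camera coordinates R X + t; the wrist camera has in their place "T_tool_cam" (4x4, takes a point from camera to tool coordinates, whose origin is the TCP and whose axes are the flange's). Camera axes: x right, y down, z forward; pixel columns grow to the right and rows downward; lengths in mm; the calibration is good to about 2 mm. A picture is of the moment at which its call begins: read the wrist's pose just before it. camera_model takes no time and is no camera call.
- bot.close_job(): hands the job in; it is judged then, once.
The state is a dict: "time": time; "joint_positions": joint angles; "dq": joint speeds; "tau": joint torques, N m; "tool_pos": TCP position; "tcp_rot": TCP orientation; "contact_force": force on the tool from outside, world axes, zero at the start; "moment": the same for the moment, N m; "grip_width": finger opening in mm; "finger_force": force on a finger pad.
Only numpy, scipy, OpenCV 4.12 (cv2) and the standard library are available. Lean on these libraries where they do the work, as an engineer would, in place of code of your own. Each camera call takes 0.05 s, during which the arm holds its last target. There are 200 camera calls.

## Working session

There is one attempt and no reset: what is moved stays moved. The work goes in short steps, Python scripts to look and compute and a tool call to move; the robot and the scene stay as the last step left them, time stands still between calls to the robot, and variables do not carry over. Pictures are saved under pics/ and viewed, at most 10 in all, crops included, and the job is handed in when it is done.

Besides the shell and the picture viewer there is one more tool, called after "Emit:" by a JSON object that holds its "api" and its "payload", one argument or row to a line. send_rows: Moves the arm, as the interface text tells. Its arguments: {"type":"object","properties":{"rows":{"type":"array","items":{"type":"object","properties":{"x":{"type":"number","minimum":-1,"maximum":1},"y":{"type":"number","minimum":-1,"maximum":1},"z":{"type":"number","minimum":-1,"maximum":1},"ax":{"type":"number","minimum":-1,"maximum":1},"ay":{"type":"number","minimum":-1,"maximum":1},"az":{"type":"number","minimum":-1,"maximum":1},"jaw":{"type":"number"}}}}},"required":["rows"]}

```bash
mkdir -p pics
python3 - <<'E'
from plant import bot
import cv2,numpy as np
o=bot.get_obs();print(o)
for n in("scene","side"):
    p,d=bot.capture(n);cv2.imwrite(f"pics/{n}0.png",p[:,:,::-1]);np.save(f"pics/{n}0.npy",d)
    m=bot.camera_model(n);print(n,m)
E
```

```text
{'time': 0.0, 'joint_positions': array([ 1.01300204e+00,  3.42748142e-01,  1.52500731e+00,  1.58962472e-05,
        1.27536957e+00, -1.46012743e-01]), 'dq': array([-9.75876679e-04,  6.42403790e-06, -1.93708703e-04, -5.91920740e-04,
        9.18654900e-04,  8.13679066e-05]), 'tau': array([-2.72114776e-03, -4.31243491e+01, -2.44216651e+01,  7.14393798e-02,
        5.62579965e-02, -1.27126186e-04]), 'tool_pos': array([209.87300929, 480.74627737, 195.33518127]), 'tcp_rot': array([-3.14007880e+00, -2.37990118e-04,  2.72980629e+00]), 'contact_force': array([-0.02882963,  0.51269828,  0.48986297]), 'moment': array([ 0.00663594, -0.00212654, -0.01158226]), 'finger_force': 0.0, 'grip_width': 91.75114257089898}
scene {'vertical_fov': 47.72039038405765, 'cx': 315.6839869394733, 'cy': 240.45806390982472, 'R': array([[ 0.85170644, -0.52401208,  0.00273468],
       [-0.31189362, -0.51111814, -0.80092485],
       [ 0.42109204,  0.68129993, -0.59875863]]), 't': array([-472.00117944,  200.91658751,  752.15690771])}
side {'vertical_fov': 56.33947819219884, 'cx': 324.8470772032242, 'cy': 242.15656685397983, 'R': array([[ 0.96515695, -0.26136888,  0.01258446],
       [-0.14175056, -0.5626566 , -0.81444725],
       [ 0.2199519 ,  0.78428557, -0.58010111]]), 't': array([-493.55861529,  109.47918349,  856.80743481])}
```

View pics/scene0.png

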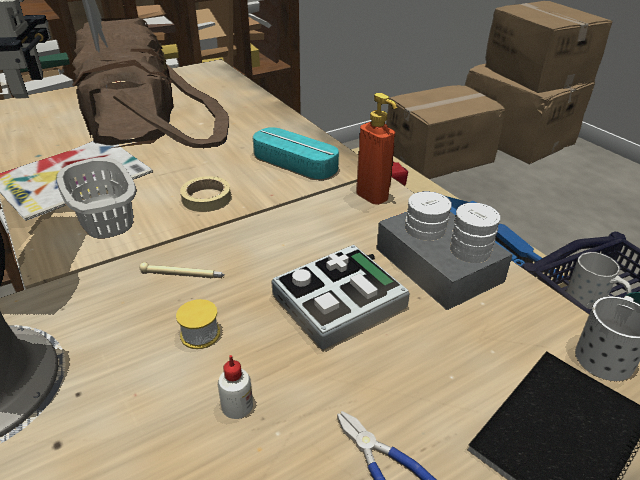

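The scene camera shows the controller with round (302,277), cross (338,262), square (327,301) and bar (363,286). I'll enlarge it in both cameras.

```bash
cat > h.py <<'E'
import numpy as np
from plant import bot
def ray(n,u,v,z):
    m=bot.camera_model(n);f=240/np.tan(np.radians(m["vertical_fov"]/2))
    d=m["R"].T@[(u-m["cx"])/f,(v-m["cy"])/f,1];c=-m["R"].T@m["t"]
    return c+d*(z-c[2])/d[2]
def proj(n,X):
    m=bot.camera_model(n);f=240/np.tan(np.radians(m["vertical_fov"]/2))
    p=m["R"]@np.array(X)+m["t"];return np.array([m["cx"]+f*p[0]/p[2],m["cy"]+f*p[1]/p[2]])
E
python3 - <<'E'
from h import *
import cv2
s=cv2.imread("pics/scene0.png")[235:355,260:420];t=cv2.imread("pics/side0.png")
P={k:ray("scene",u,v,58) for k,u,v in(("round",302,276),("cross",338,260),("square",327,299),("bar",363,284))}
for k in P:print(k,P[k],proj("side",P[k]))
c=proj("side",np.mean(list(P.values()),0)).astype(int);x,y=c-[80,60];print("side crop",x,y)
t=t[y:y+120,x:x+160]
cv2.imwrite("pics/crop1.png",cv2.resize(s,None,fx=5,fy=5,interpolation=2))
cv2.imwrite("pics/crop2.png",cv2.resize(t,None,fx=5,fy=5,interpolation=2))
E
```

```text
round [470.81658629 -94.21779407  58.        ] [317.59968288 267.65158188]
cross [541.13082216 -90.27625242  58.        ] [352.12790746 260.84178224]
square [ 475.93936616 -159.08615469   58.        ] [329.37164264 289.19417704]
bar [ 541.48126808 -159.58095894   58.        ] [364.06083856 283.44361856]
side crop 260 214
```

View pics/crop1.png

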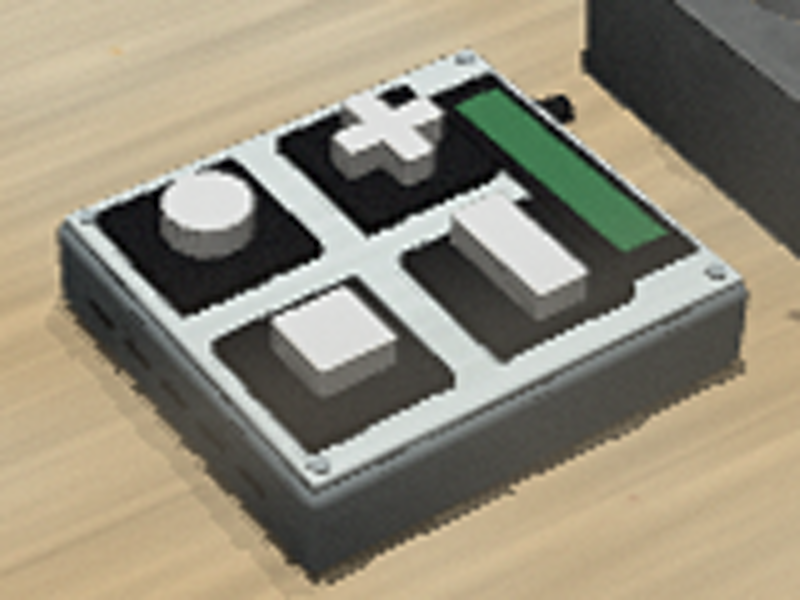

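View pics/crop2.png

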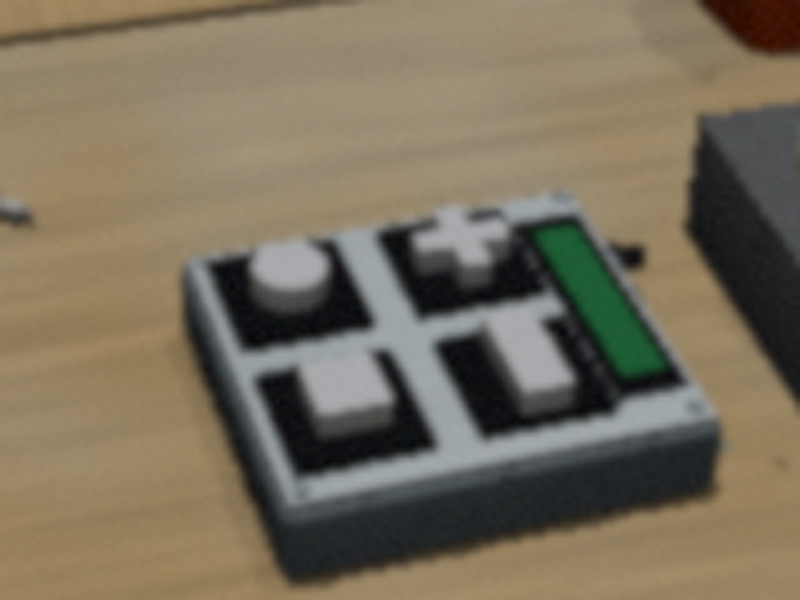

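Run:
```python
from h import *
from scipy.optimize import least_squares
A={"round":(-35,35),"cross":(35,35),"square":(-35,-35),"bar":(35,-35)}
px={"scene":dict(round=(301.6,275),cross=(337.6,260),square=(326.8,301),bar=(363.6,283.8)),
"side":dict(round=(318,267),cross=(352,261.4),square=(329,290.6),bar=(366,284))}
def pt(q,a):
    c,s=np.cos(q[2]),np.sin(q[2]);return np.array([q[0]+c*a[0]-s*a[1],q[1]+s*a[0]+c*a[1],58])
for n in(["scene"],["side"],["scene","side"]):
    r=least_squares(lambda q:np.concatenate([proj(m,pt(q,A[k]))-px[m][k] for m in n for k in A]),[507,-126,0])
    print(n,r.x,np.abs(r.fun).max().round(1))
for k in A:print(k,pt(r.x,A[k]).round(1),ray("scene",*px["scene"][k],58).round(1),ray("side",*px["side"][k],58).round(1))
# obstacles
m=bot.camera_model("scene");d=np.load("pics/scene0.npy");f=240/np.tan(np.radians(m["vertical_fov"]/2))
v,u=np.mgrid[:480,:640];C=np.stack([(u-m["cx"])/f*d,(v-m["cy"])/f*d,d],-1)-m["t"];W=(C@m["R"])[d>0]
for x in range(150,800,50):print(x,[int(max(W[(W[:,0]//50==x//50)&(W[:,1]//50==y//50)][:,2],default=-1)) for y in range(-300,600,50)])
```

```text
['scene'] [ 5.07015426e+02 -1.26001999e+02  3.36639676e-02] 0.4
['side'] [ 5.07833050e+02 -1.27190577e+02  3.39170870e-02] 0.5
['scene', 'side'] [ 5.07381051e+02 -1.26374748e+02  3.37604958e-02] 0.8
round [471.2 -92.6  58. ] [471.5 -91.8  58. ] [472.  -92.5  58. ]
cross [541.2 -90.2  58. ] [540.6 -89.9  58. ] [540.3 -91.9  58. ]
square [ 473.6 -162.5   58. ] [ 473.4 -162.6   58. ] [ 474.3 -162.6   58. ]
bar [ 543.5 -160.2   58. ] [ 542.5 -159.7   58. ] [ 544.4 -161.9   58. ]
150 [3, 2, 2, 2, 3, 2, 2, 2, 3, 2, 0, 88, 88, 335, 376, 7, 8, 11]
200 [2, 2, 3, 2, 3, 2, 2, 3, 2, 2, 89, 89, 89, 334, 392, 384, 334, 334]
250 [2, 99, 3, 45, 47, 45, 2, 13, 18, 2, 89, 87, 6, 89, 89, 7, 334, 333]
300 [2, 82, 3, 45, 46, 46, 2, 13, 12, 1, 89, 89, 90, 89, 88, 6, 8, 200]
350 [3, 3, 2, 2, 2, 2, 12, 13, 3, 2, 0, 0, 0, 0, 5, 7, 148, 208]
400 [3, 32, 47, 47, 47, 2, 3, 2, 2, 2, 23, 24, 24, 1, 0, 99, 174, 211]
450 [2, 34, 59, 58, 59, 3, 2, 2, 2, 2, 24, 24, 23, 0, 0, 83, 176, 201]
500 [2, 3, 59, 59, 59, 38, 2, 2, 2, 2, 0, 23, 23, 1, 0, 46, 45, 165]
550 [2, 2, 58, 57, 58, 39, 1, 2, 2, 2, 1, 0, 0, 0, 0, 25, 21, 15]
600 [2, 2, 42, 41, 40, 37, 2, 3, 2, 1, 0, 0, 50, 51, 51, 0, 15, 15]
650 [2, 64, 64, 119, 119, 63, 2, 2, 3, 2, 50, 52, 53, 53, 52, 0, 1, 12]
700 [3, 137, 137, 119, 119, 63, 2, 160, 185, 3, 53, 53, 52, 51, 50, -1, 0, 0]
750 [2, 136, 137, 117, 118, -1, 1, 225, 225, 2, 51, 51, -1, -1, 0, 0, 0, 0]
```

Both cameras agree within 2 mm, and the key heights and the 70 mm pitch match what was given. The jars (119 mm high, x≥650) stay clear of the gripper's body. I'll travel high with the jaw shut, turning the tool to yaw π.

Emit:
{"api": "send_rows", "payload": {
  "rows": [
    {"x": -0.2,"y": -0.18,"az": -0.08,"jaw": -1},
    {"x": -0.45,"y": -0.4,"az": -0.2,"jaw": -1},
    {"x": -0.7,"y": -0.63,"az": -0.3,"jaw": -1},
    {"x": -0.9,"y": -0.81,"az": -0.393,"jaw": -1},
    {"x": -1,"y": -0.9,"az": -0.393,"jaw": -1},
    {"x": -1,"y": -0.9,"az": -0.393,"jaw": -1},
    {"x": -1,"y": -0.9,"az": -0.393,"jaw": -1},
    {"x": -1,"y": -0.9,"az": -0.393,"jaw": -1},
    {"x": -1,"y": -0.9,"az": -0.393,"jaw": -1},
    {"x": -1,"y": -0.9,"az": -0.393,"jaw": -1}
  ]
}}

```text
schema error: expected keys x, y, z, ax, ay, az, jaw
```

Emit:
{"api": "send_rows", "payload": {
  "rows": [
    {"x": -0.2,"y": -0.18,"z": 0,"ax": 0,"ay": 0,"az": -0.08,"jaw": -1},
    {"x": -0.45,"y": -0.4,"z": 0,"ax": 0,"ay": 0,"az": -0.2,"jaw": -1},
    {"x": -0.7,"y": -0.63,"z": 0,"ax": 0,"ay": 0,"az": -0.3,"jaw": -1},
    {"x": -0.9,"y": -0.81,"z": 0,"ax": 0,"ay": 0,"az": -0.393,"jaw": -1},
    {"x": -1,"y": -0.9,"z": 0,"ax": 0,"ay": 0,"az": -0.393,"jaw": -1},
    {"x": -1,"y": -0.9,"z": 0,"ax": 0,"ay": 0,"az": -0.393,"jaw": -1},
    {"x": -1,"y": -0.9,"z": 0,"ax": 0,"ay": 0,"az": -0.393,"jaw": -1},
    {"x": -1,"y": -0.9,"z": 0,"ax": 0,"ay": 0,"az": -0.393,"jaw": -1},
    {"x": -1,"y": -0.9,"z": 0,"ax": 0,"ay": 0,"az": -0.393,"jaw": -1},
    {"x": -1,"y": -0.9,"z": 0,"ax": 0,"ay": 0,"az": -0.393,"jaw": -1}
  ]
}}

```text
time: 1.35
tool_pos: [321.1, 236.6, 196.0]
tcp_rot: [3.142, -0.0, -3.141]
contact_force: [-0.4, 0.0, -0.7]
grip_width: 1.1
finger_force: 0.0
```

Emit:
{"api": "send_rows", "payload": {
  "rows": [
    {"x": -0.15,"y": -0.2,"z": 0,"ax": 0,"ay": 0,"az": 0,"jaw": -1},
    {"x": -0.34,"y": -0.45,"z": 0,"ax": 0,"ay": 0,"az": 0,"jaw": -1},
    {"x": -0.53,"y": -0.7,"z": 0,"ax": 0,"ay": 0,"az": 0,"jaw": -1},
    {"x": -0.68,"y": -0.9,"z": 0,"ax": 0,"ay": 0,"az": 0,"jaw": -1},
    {"x": -0.75,"y": -1,"z": 0,"ax": 0,"ay": 0,"az": 0,"jaw": -1},
    {"x": -0.75,"y": -1,"z": 0,"ax": 0,"ay": 0,"az": 0,"jaw": -1},
    {"x": -0.75,"y": -1,"z": 0,"ax": 0,"ay": 0,"az": 0,"jaw": -1},
    {"x": -0.75,"y": -1,"z": 0,"ax": 0,"ay": 0,"az": 0,"jaw": -1},
    {"x": -0.75,"y": -1,"z": 0,"ax": 0,"ay": 0,"az": 0,"jaw": -1},
    {"x": -0.75,"y": -1,"z": 0,"ax": 0,"ay": 0,"az": 0,"jaw": -1}
  ]
}}

```text
time: 2.6
tool_pos: [471.2, 36.5, 196.2]
tcp_rot: [3.142, 0.0, -3.141]
contact_force: [-0.3, -0.1, 0.4]
grip_width: 0.3
finger_force: 0.0
```

Emit:
{"api": "send_rows", "payload": {
  "rows": [
    {"x": 0,"y": -0.15,"z": 0.1,"ax": 0,"ay": 0,"az": 0,"jaw": -1},
    {"x": 0,"y": -0.35,"z": 0.2,"ax": 0,"ay": 0,"az": 0,"jaw": -1},
    {"x": 0,"y": -0.55,"z": 0.35,"ax": 0,"ay": 0,"az": 0,"jaw": -1},
    {"x": 0,"y": -0.645,"z": 0.5,"ax": 0,"ay": 0,"az": 0,"jaw": -1},
    {"x": 0,"y": -0.645,"z": 0.57,"ax": 0,"ay": 0,"az": 0,"jaw": -1},
    {"x": 0,"y": -0.645,"z": 0.6,"ax": 0,"ay": 0,"az": 0,"jaw": -1},
    {"x": 0,"y": -0.645,"z": 0.6,"ax": 0,"ay": 0,"az": 0,"jaw": -1},
    {"x": 0,"y": -0.645,"z": 0.6,"ax": 0,"ay": 0,"az": 0,"jaw": -1},
    {"x": 0,"y": -0.645,"z": 0.6,"ax": 0,"ay": 0,"az": 0,"jaw": -1},
    {"x": 0,"y": -0.645,"z": 0.6,"ax": 0,"ay": 0,"az": 0,"jaw": -1}
  ]
}}

```text
time: 3.85
tool_pos: [471.5, -92.8, 76.4]
tcp_rot: [-3.141, 0.001, -3.142]
contact_force: [0.3, 0.9, 0.1]
grip_width: 0.9
finger_force: 0.0
```

Run:
```python
from h import *
import cv2
print(bot.get_obs()["tool_pos"])
p,_=bot.capture("scene");cv2.imwrite("pics/s1.png",cv2.resize(p[175:355,240:480,::-1],None,fx=3.3,fy=3.3,interpolation=2))
```

```text
[471.50155869 -92.81109445  76.40705531]
```

View pics/s1.png

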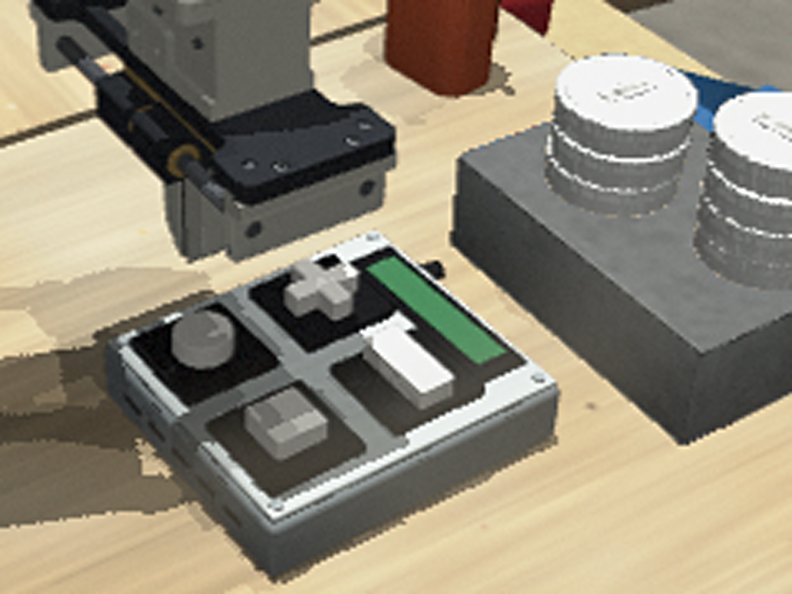

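The picture shows the gripper above and behind the round key. Its lowest visible part (crop ~200,258) looks higher than the TCP reading implies, so I'll check it with the depth cloud.

Run:
```python
from h import *
import cv2
print(bot.get_obs()["tool_pos"],proj("scene",[471.5,-92.8,76.4]),proj("side",[471.5,-92.8,76.4]))
for n in("scene","side"):
    p,d=bot.capture(n);cv2.imwrite(f"pics/{n}2.png",p[:,:,::-1])
    m=bot.camera_model(n);f=240/np.tan(np.radians(m["vertical_fov"]/2))
    v,u=np.mgrid[:480,:640];W=(np.stack([(u-m["cx"])/f*d,(v-m["cy"])/f*d,d],-1)-m["t"])@m["R"]
    W=W[(d>0)&(abs(W[...,0]-471)<110)&(abs(W[...,1]+92)<110)]
    for z in range(62,200,8):
        q=W[(W[:,2]>=z)&(W[:,2]<z+8)]
        if len(q):print(n,z,len(q),q.min(0).round(),q.max(0).round())
x,y=proj("side",[471,-93,90]).astype(int)
t=cv2.imread("pics/side2.png")[y-90:y+60,x-100:x+100];cv2.imwrite("pics/c3.png",cv2.resize(t,None,fx=4,fy=4,interpolation=2))
```

```text
[471.43449162 -92.85098788  76.30377325] [301.7700088  266.30774704] [317.79543589 259.49765883]
scene 102 11 [460. -98. 107.] [476. -85. 110.]
scene 110 37 [ 459. -106.  111.] [470. -79. 118.]
scene 118 66 [ 459. -111.  118.] [471. -76. 126.]
scene 126 75 [ 460. -111.  126.] [471. -73. 134.]
scene 134 77 [ 459. -112.  134.] [472. -76. 142.]
scene 142 51 [ 459. -113.  142.] [467. -84. 150.]
scene 150 19 [ 459. -113.  150.] [462. -95. 156.]
scene 166 59 [ 436. -180.  170.] [506. -10. 174.]
scene 174 383 [ 433. -182.  174.] [508.  -6. 182.]
scene 182 603 [ 434. -181.  182.] [507.  -6. 190.]
scene 190 572 [ 434. -186.  190.] [508.  -1. 198.]
scene 198 312 [ 434. -188.  198.] [507.   0. 206.]
side 102 5 [ 468. -101.  106.] [482. -97. 110.]
side 110 12 [ 460. -109.  110.] [ 481. -101.  118.]
side 118 4 [ 462. -111.  118.] [ 477. -109.  120.]
side 166 70 [ 435. -181.  170.] [506.  -9. 174.]
side 174 240 [ 434. -182.  174.] [507. -11. 182.]
side 182 305 [ 434. -182.  182.] [508. -10. 190.]
side 190 323 [ 434. -187.  190.] [507.  -5. 198.]
side 198 200 [ 434. -188.  198.] [507.  -6. 206.]
```

View pics/c3.png

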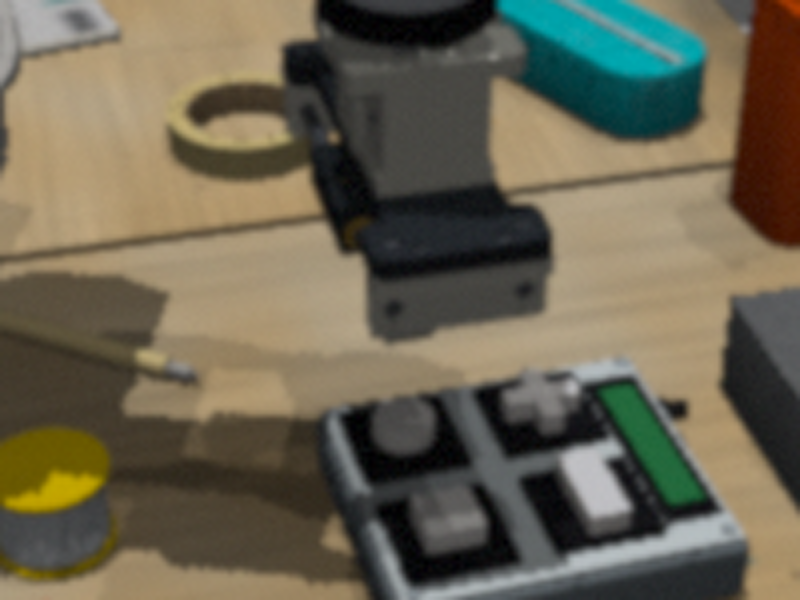

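The depth cloud puts the fingertips at z≈107, while the reported TCP z is 76, so the reading is about 30 mm low. In xy they agree (finger y -112..-73). The caps were measured correctly at 58. I won't trust the z reading and will descend in small steps, watching the force.

Emit:
{"api": "send_rows", "payload": {
  "rows": [
    {"x": 0,"y": 0,"z": 0.05,"ax": 0,"ay": 0,"az": 0,"jaw": -1},
    {"x": 0,"y": 0,"z": 0.1,"ax": 0,"ay": 0,"az": 0,"jaw": -1},
    {"x": 0,"y": 0,"z": 0.14,"ax": 0,"ay": 0,"az": 0,"jaw": -1},
    {"x": 0,"y": 0,"z": 0.17,"ax": 0,"ay": 0,"az": 0,"jaw": -1},
    {"x": 0,"y": 0,"z": 0.19,"ax": 0,"ay": 0,"az": 0,"jaw": -1},
    {"x": 0,"y": 0,"z": 0.2,"ax": 0,"ay": 0,"az": 0,"jaw": -1},
    {"x": 0,"y": 0,"z": 0.2,"ax": 0,"ay": 0,"az": 0,"jaw": -1},
    {"x": 0,"y": 0,"z": 0.2,"ax": 0,"ay": 0,"az": 0,"jaw": -1},
    {"x": 0,"y": 0,"z": 0.2,"ax": 0,"ay": 0,"az": 0,"jaw": -1},
    {"x": 0,"y": 0,"z": 0.2,"ax": 0,"ay": 0,"az": 0,"jaw": -1}
  ]
}}

```text
time: 5.25
tool_pos: [471.3, -92.9, 36.1]
tcp_rot: [-3.142, 0.0, 3.141]
contact_force: [-0.7, 0.2, 0.6]
grip_width: 0.2
finger_force: 0.0
```

```bash
cat >> h.py <<'E'
def cloud(x0,y0,z0=62,z1=200):
    import cv2
    o=bot.get_obs();print(o["tool_pos"].round(1),o["contact_force"].round(1))
    for n in("scene","side"):
        p,d=bot.capture(n);m=bot.camera_model(n);f=240/np.tan(np.radians(m["vertical_fov"]/2))
        v,u=np.mgrid[:480,:640];W=(np.stack([(u-m["cx"])/f*d,(v-m["cy"])/f*d,d],-1)-m["t"])@m["R"]
        W=W[(d>0)&(abs(W[...,0]-x0)<50)&(abs(W[...,1]-y0)<50)]
        for z in range(z0,z1,6):
            q=W[(W[:,2]>=z)&(W[:,2]<z+6)]
            if len(q):print(n,z,len(q),q.min(0).round(),q.max(0).round())
        cv2.imwrite(f"pics/last_{n}.png",p[:,:,::-1])
E
python3 -c "
from h import *
cloud(471,-93,62,150)
import cv2
s=cv2.imread('pics/last_scene.png')[195:315,240:400];cv2.imwrite('pics/c4.png',cv2.resize(s,None,fx=5,fy=5,interpolation=2))"
```

```text
[471.3 -92.9  36.1] [-0.7  0.2  0.6]
scene 62 1 [462. -92.  66.] [462. -92.  66.]
scene 68 21 [ 459. -104.   68.] [474. -85.  74.]
scene 74 30 [ 460. -109.   74.] [470. -78.  80.]
scene 80 49 [ 460. -112.   80.] [471. -75.  86.]
scene 86 50 [ 459. -112.   86.] [471. -75.  91.]
scene 92 52 [ 459. -113.   92.] [470. -76.  98.]
scene 98 40 [ 459. -112.   98.] [468. -83. 104.]
scene 104 27 [ 460. -113.  104.] [464. -90. 110.]
scene 110 7 [ 460. -112.  110.] [461. -95. 112.]
scene 134 55 [ 434. -125.  134.] [457. -61. 140.]
scene 140 94 [ 434. -141.  140.] [459. -62. 146.]
scene 146 176 [ 434. -143.  146.] [455. -43. 152.]
side 134 23 [ 434. -124.  135.] [441. -69. 140.]
side 140 31 [ 434. -133.  140.] [441. -69. 146.]
side 146 55 [ 434. -129.  146.] [450. -43. 152.]
```

View pics/c4.png

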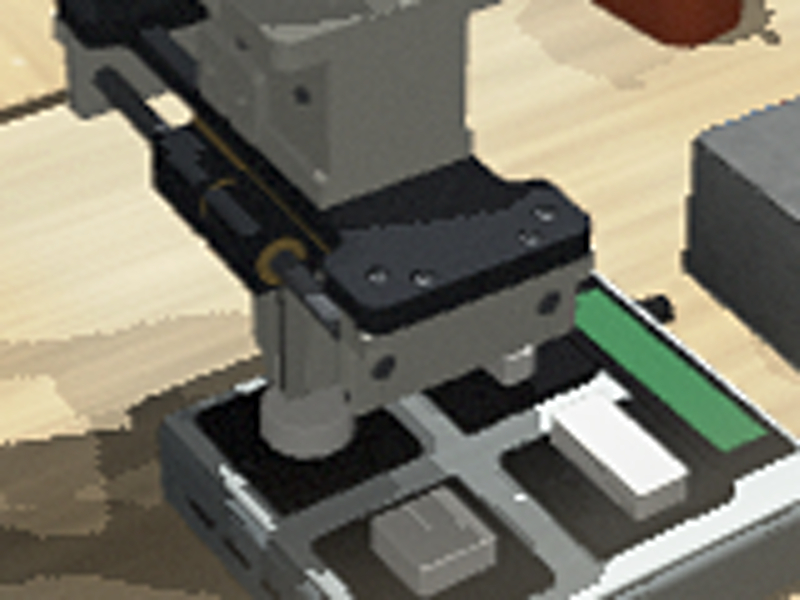

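The image and depth show the fingertip about 9 mm above the round cap, centred on it (crop ~305,400). I'll continue in small guarded steps.

Emit:
{"api": "send_rows", "payload": {
  "rows": [
    {"x": 0,"y": 0,"z": 0.01,"ax": 0,"ay": 0,"az": 0,"jaw": -1},
    {"x": 0,"y": 0,"z": 0.02,"ax": 0,"ay": 0,"az": 0,"jaw": -1},
    {"x": 0,"y": 0,"z": 0.03,"ax": 0,"ay": 0,"az": 0,"jaw": -1},
    {"x": 0,"y": 0,"z": 0.04,"ax": 0,"ay": 0,"az": 0,"jaw": -1},
    {"x": 0,"y": 0,"z": 0.05,"ax": 0,"ay": 0,"az": 0,"jaw": -1},
    {"x": 0,"y": 0,"z": 0.055,"ax": 0,"ay": 0,"az": 0,"jaw": -1},
    {"x": 0,"y": 0,"z": 0.055,"ax": 0,"ay": 0,"az": 0,"jaw": -1},
    {"x": 0,"y": 0,"z": 0.055,"ax": 0,"ay": 0,"az": 0,"jaw": -1},
    {"x": 0,"y": 0,"z": 0.055,"ax": 0,"ay": 0,"az": 0,"jaw": -1},
    {"x": 0,"y": 0,"z": 0.055,"ax": 0,"ay": 0,"az": 0,"jaw": -1}
  ]
}}

```text
time: 6.6
tool_pos: [471.3, -92.9, 25.1]
tcp_rot: [3.142, 0.0, 3.141]
contact_force: [-1.0, -0.1, 1.4]
grip_width: 0.8
finger_force: 1.1
```

Emit:
{"api": "send_rows", "payload": {
  "rows": [
    {"x": 0,"y": 0,"z": 0.005,"ax": 0,"ay": 0,"az": 0,"jaw": -1},
    {"x": 0,"y": 0,"z": 0.01,"ax": 0,"ay": 0,"az": 0,"jaw": -1},
    {"x": 0,"y": 0,"z": 0.015,"ax": 0,"ay": 0,"az": 0,"jaw": -1},
    {"x": 0,"y": 0,"z": 0.02,"ax": 0,"ay": 0,"az": 0,"jaw": -1},
    {"x": 0,"y": 0,"z": 0.02,"ax": 0,"ay": 0,"az": 0,"jaw": -1},
    {"x": 0,"y": 0,"z": 0.02,"ax": 0,"ay": 0,"az": 0,"jaw": -1},
    {"x": 0,"y": 0,"z": 0.02,"ax": 0,"ay": 0,"az": 0,"jaw": -1},
    {"x": 0,"y": 0,"z": 0.02,"ax": 0,"ay": 0,"az": 0,"jaw": -1},
    {"x": 0,"y": 0,"z": 0.02,"ax": 0,"ay": 0,"az": 0,"jaw": -1},
    {"x": 0,"y": 0,"z": 0.02,"ax": 0,"ay": 0,"az": 0,"jaw": -1}
  ]
}}

```text
time: 7.85
tool_pos: [471.3, -92.9, 21.5]
tcp_rot: [-3.142, 0.0, 3.141]
contact_force: [-3.5, 1.2, 9.2]
grip_width: 0.1
finger_force: 4.3
```

The 9 N reading with about 6 mm of travel means the round key is fully down. I'll release it and cross to the square key.

Emit:
{"api": "send_rows", "payload": {
  "rows": [
    {"x": 0,"y": 0,"z": 0.002,"ax": 0,"ay": 0,"az": 0,"jaw": -1},
    {"x": 0,"y": 0,"z": -0.04,"ax": 0,"ay": 0,"az": 0,"jaw": -1},
    {"x": 0,"y": 0,"z": -0.12,"ax": 0,"ay": 0,"az": 0,"jaw": -1},
    {"x": 0,"y": 0,"z": -0.15,"ax": 0,"ay": 0,"az": 0,"jaw": -1},
    {"x": 0,"y": -0.1,"z": -0.15,"ax": 0,"ay": 0,"az": 0,"jaw": -1},
    {"x": -0.01,"y": -0.25,"z": -0.15,"ax": 0,"ay": 0,"az": 0,"jaw": -1},
    {"x": -0.012,"y": -0.35,"z": -0.15,"ax": 0,"ay": 0,"az": 0,"jaw": -1},
    {"x": -0.012,"y": -0.35,"z": -0.15,"ax": 0,"ay": 0,"az": 0,"jaw": -1},
    {"x": -0.012,"y": -0.35,"z": -0.12,"ax": 0,"ay": 0,"az": 0,"jaw": -1},
    {"x": -0.012,"y": -0.35,"z": -0.08,"ax": 0,"ay": 0,"az": 0,"jaw": -1}
  ]
}}

```text
time: 9.1
tool_pos: [473.5, -162.0, 36.5]
tcp_rot: [3.141, -0.0, -3.141]
contact_force: [0.4, 0.8, 0.8]
grip_width: 0.4
finger_force: 0.0
```

```bash
python3 -c "
from h import *
cloud(471,-93,44,62)
import cv2
s=cv2.imread('pics/last_scene.png')[215:335,240:400];cv2.imwrite('pics/c5.png',cv2.resize(s,None,fx=5,fy=5,interpolation=2))"
```

```text
[ 473.5 -162.    36.5] [0.4 0.8 0.8]
scene 44 450 [ 444. -143.   44.] [495. -62.  50.]
scene 50 71 [ 457. -105.   50.] [485. -80.  56.]
scene 56 169 [ 458. -104.   56.] [486. -75.  60.]
side 44 138 [ 444. -143.   44.] [471. -64.  50.]
side 50 25 [ 457. -105.   50.] [470. -86.  56.]
side 56 7 [ 458. -104.   56.] [468. -84.  57.]
```

View pics/c5.png

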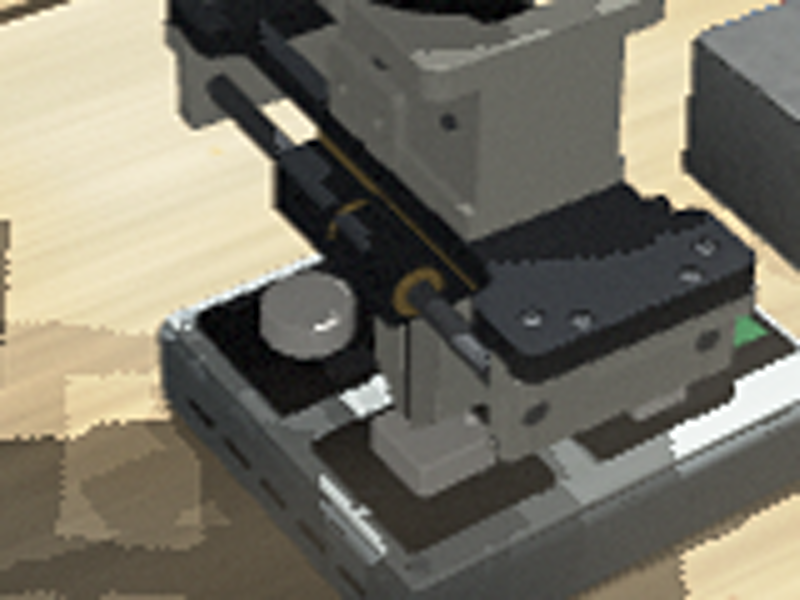

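The round cap is back up at 58 (crop 308,310), and the finger stands over the square cap (crop 430,430). Pressing the square key.

Emit:
{"api": "send_rows", "payload": {
  "rows": [
    {"x": 0,"y": 0,"z": 0.03,"ax": 0,"ay": 0,"az": 0,"jaw": -1},
    {"x": 0,"y": 0,"z": 0.045,"ax": 0,"ay": 0,"az": 0,"jaw": -1},
    {"x": 0,"y": 0,"z": 0.055,"ax": 0,"ay": 0,"az": 0,"jaw": -1},
    {"x": 0,"y": 0,"z": 0.065,"ax": 0,"ay": 0,"az": 0,"jaw": -1},
    {"x": 0,"y": 0,"z": 0.075,"ax": 0,"ay": 0,"az": 0,"jaw": -1},
    {"x": 0,"y": 0,"z": 0.082,"ax": 0,"ay": 0,"az": 0,"jaw": -1},
    {"x": 0,"y": 0,"z": 0.082,"ax": 0,"ay": 0,"az": 0,"jaw": -1},
    {"x": 0,"y": 0,"z": 0.082,"ax": 0,"ay": 0,"az": 0,"jaw": -1},
    {"x": 0,"y": 0,"z": 0.082,"ax": 0,"ay": 0,"az": 0,"jaw": -1},
    {"x": 0,"y": 0,"z": 0.082,"ax": 0,"ay": 0,"az": 0,"jaw": -1}
  ]
}}

```text
time: 10.45
tool_pos: [473.7, -162.8, 21.4]
tcp_rot: [3.142, 0.0, 3.141]
contact_force: [-2.4, 3.7, 11.6]
grip_width: 0.3
finger_force: 5.4
```

The square key is fully down at 11.6 N. I'll release it and move over the bar.

Emit:
{"api": "send_rows", "payload": {
  "rows": [
    {"x": 0,"y": 0,"z": 0,"ax": 0,"ay": 0,"az": 0,"jaw": -1},
    {"x": 0,"y": 0,"z": -0.04,"ax": 0,"ay": 0,"az": 0,"jaw": -1},
    {"x": 0,"y": 0,"z": -0.12,"ax": 0,"ay": 0,"az": 0,"jaw": -1},
    {"x": 0,"y": 0,"z": -0.15,"ax": 0,"ay": 0,"az": 0,"jaw": -1},
    {"x": -0.1,"y": 0,"z": -0.15,"ax": 0,"ay": 0,"az": 0,"jaw": -1},
    {"x": -0.25,"y": 0.01,"z": -0.15,"ax": 0,"ay": 0,"az": 0,"jaw": -1},
    {"x": -0.35,"y": 0.012,"z": -0.15,"ax": 0,"ay": 0,"az": 0,"jaw": -1},
    {"x": -0.35,"y": 0.012,"z": -0.15,"ax": 0,"ay": 0,"az": 0,"jaw": -1},
    {"x": -0.35,"y": 0.012,"z": -0.12,"ax": 0,"ay": 0,"az": 0,"jaw": -1},
    {"x": -0.35,"y": 0.012,"z": -0.08,"ax": 0,"ay": 0,"az": 0,"jaw": -1}
  ]
}}

```text
time: 11.7
tool_pos: [542.8, -160.5, 36.1]
tcp_rot: [3.141, -0.001, 3.141]
contact_force: [-0.5, 0.2, 0.3]
grip_width: 0.2
finger_force: 0.0
```

```bash
python3 -c "
from h import *
cloud(473,-162,50,62)
import cv2
s=cv2.imread('pics/last_scene.png')[215:335,260:420];cv2.imwrite('pics/c6.png',cv2.resize(s,None,fx=5,fy=5,interpolation=2))"
```

```text
[ 542.8 -160.5   36.1] [-0.5  0.2  0.3]
scene 50 100 [ 459. -175.   50.] [ 487. -146.   56.]
scene 56 209 [ 460. -174.   56.] [ 487. -145.   60.]
side 50 104 [ 459. -175.   50.] [ 487. -145.   56.]
side 56 92 [ 460. -174.   56.] [ 486. -147.   58.]
```

View pics/c6.png

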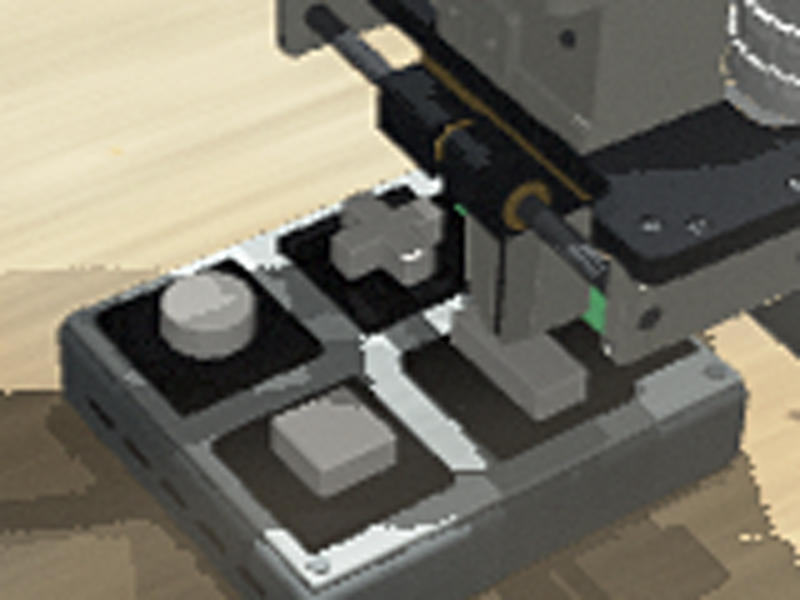

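The square cap is back up at 58, the cross is untouched, and the finger stands over the bar (crop 515,330). Pressing the bar.

Emit:
{"api": "send_rows", "payload": {
  "rows": [
    {"x": 0,"y": 0,"z": 0.03,"ax": 0,"ay": 0,"az": 0,"jaw": -1},
    {"x": 0,"y": 0,"z": 0.045,"ax": 0,"ay": 0,"az": 0,"jaw": -1},
    {"x": 0,"y": 0,"z": 0.055,"ax": 0,"ay": 0,"az": 0,"jaw": -1},
    {"x": 0,"y": 0,"z": 0.065,"ax": 0,"ay": 0,"az": 0,"jaw": -1},
    {"x": 0,"y": 0,"z": 0.075,"ax": 0,"ay": 0,"az": 0,"jaw": -1},
    {"x": 0,"y": 0,"z": 0.082,"ax": 0,"ay": 0,"az": 0,"jaw": -1},
    {"x": 0,"y": 0,"z": 0.082,"ax": 0,"ay": 0,"az": 0,"jaw": -1},
    {"x": 0,"y": 0,"z": 0.082,"ax": 0,"ay": 0,"az": 0,"jaw": -1},
    {"x": 0,"y": 0,"z": 0.082,"ax": 0,"ay": 0,"az": 0,"jaw": -1},
    {"x": 0,"y": 0,"z": 0.082,"ax": 0,"ay": 0,"az": 0,"jaw": -1}
  ]
}}

```text
time: 13.05
tool_pos: [543.5, -160.5, 21.4]
tcp_rot: [-3.141, 0.0, 3.142]
contact_force: [-5.8, 1.4, 11.8]
grip_width: 0.2
finger_force: 6.0
```

The bar is fully down at 11.8 N. I'll release it and retreat straight up.

Emit:
{"api": "send_rows", "payload": {
  "rows": [
    {"x": 0,"y": 0,"z": 0,"ax": 0,"ay": 0,"az": 0,"jaw": -1},
    {"x": 0,"y": 0,"z": -0.04,"ax": 0,"ay": 0,"az": 0,"jaw": -1},
    {"x": 0,"y": 0,"z": -0.12,"ax": 0,"ay": 0,"az": 0,"jaw": -1},
    {"x": 0,"y": 0,"z": -0.25,"ax": 0,"ay": 0,"az": 0,"jaw": -1},
    {"x": 0,"y": 0,"z": -0.4,"ax": 0,"ay": 0,"az": 0,"jaw": -1},
    {"x": 0,"y": 0,"z": -0.5,"ax": 0,"ay": 0,"az": 0,"jaw": -1},
    {"x": 0,"y": 0,"z": -0.5,"ax": 0,"ay": 0,"az": 0,"jaw": -1},
    {"x": 0,"y": 0,"z": -0.5,"ax": 0,"ay": 0,"az": 0,"jaw": -1},
    {"x": 0,"y": 0,"z": -0.5,"ax": 0,"ay": 0,"az": 0,"jaw": -1},
    {"x": 0,"y": 0,"z": -0.5,"ax": 0,"ay": 0,"az": 0,"jaw": -1}
  ]
}}

```text
time: 14.3
tool_pos: [543.3, -160.3, 119.4]
tcp_rot: [3.141, -0.001, 3.141]
contact_force: [-0.0, 0.4, 1.0]
grip_width: 0.7
finger_force: 0.0
```

```bash
python3 -c "
from h import *
cloud(543,-160,50,62)
print(bot.close_job())"
```

```text
[ 543.3 -160.3  119.4] [-0.   0.4  1. ]
scene 50 111 [ 533. -181.   50.] [ 554. -135.   56.]
scene 56 222 [ 533. -180.   56.] [ 555. -134.   59.]
side 50 114 [ 533. -181.   50.] [ 554. -132.   56.]
side 56 102 [ 534. -180.   56.] [ 553. -135.   58.]
the job is handed in; nothing more can be done
None
```

I pressed the round, square and bar keys in that order, each to its stop (9–12 N), and the cameras showed each back up at 58 mm; the cross key was not pressed, and I handed the job in at about 14.4 s with the arm clear.

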